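# Fish out the fallen dial knob and snap it back on the candle warmer

### The arm

A 6-joint arm with a two-finger parallel gripper is mounted at the origin on a cart in front of the work surface, level with it; the furniture and walls round the work are solid. World frame = base frame: x ahead of the robot, y to its left, z up, the work surface at z = 0. Lengths are in m, angles in rad, forces in N, time in s.
With the tool pointing down it reaches from about 0.275 to 0.75 m from the base axis. Payload 10.2 kg.
Tool frame: the origin (TCP) lies midway between the tips of the shut fingers; the grasp point (between the pads) lies 19 mm behind it; z points along the fingers, y is the line along which they close (so a half turn about z gives the same grasp; the last joint's range is limited). The gripper opens to 88 mm and grips with 3 to 60 N. Pads are 18 mm wide; open, the fingers measure 123 mm over their backs; the gripper's body (75 mm by 187 mm) begins 45 mm behind the grasp point.
Start: joints at [-1.52, 0.313, 1.498, -0, 1.331, -0.223], TCP at [0.142, -0.505, 0.239] pointing down, gripper open.
Joint ranges: [-2.94, 2.94], [-0.97, 2.17], [0.19, 2.56], [-1.23, 4.37], [0.02, 3.11], [-2.88, 2.88]. Speed limits (rad/s): [2.39, 2.39, 3.01, 3.14, 3.14, 3.14].

### API

Orientations are given as a 3x3 rotation matrix whose columns are the frame's x, y, z axes.
In Python, from bench import robot, optics gives the robot as it stands.
- The arm moves only by the tool servo_tool, never from a script. Its argument "moves" is a list of rows, each a list of 6 numbers: the shift along the tool's x, y, z in mm, then the turn, a rotation vector about the tool's x, y, z in degrees. A call has exactly 8 rows; each row shifts and turns the commanded pose from where the row before left it, along the tool's axes as they then stand; what a row does not reach is not made up. A row lasts 1/10 s, in which the tool goes at most 50 mm and 8.59 degrees, less where a joint would pass 70% of its speed; a pose out of reach is approached as far as the arm can. A call is refused whole if a number of a shift passes 50 or a number of a turn 8.59, either way. A call with a gripper value outside its range is refused whole. "fingers" is the opening, from 0 (shut) to 1 (fully open), set as the call begins (left out, the last holds). The fingers move at their own pace and stop on an object; "newtons" is the grip in N (left out, the last holds). Time passes only in rows, so rows that do not move let the fingers close, or fill a call up. It gives the time, the measured TCP pose, the force, the opening and the grip force at its end, in the units of the state.
- robot.sense(): the state, without advancing time (a new reading comes with each control period).
- optics.grab_frame(name): name is "scene" or "top"; returns a dict with "image" (420x560x3 uint8, red, green, blue), "mtx" (3x3 intrinsics, pixels), "dist" ([k1, k2, p1, p2, k3] as OpenCV has them; the pictures are not rectified), "rvec" (rotation vector, rad) and "tvec" (3), from world to camera coordinates, as OpenCV has them. Camera axes: x right, y down, z forward; pixel columns grow to the right and rows downward; lengths in m; the calibration is good to about 2 mm. A picture is of the moment at which its call begins. There is no depth.
- robot.job_done(): hands the job in; it is judged then, once.
The state is a dict: "clock": time; "q": joint angles; "joint_vel": joint speeds; "effort": joint torques, N m; "tool_pos": TCP position; "eef_rot": TCP orientation; "contact_force": force on the tool from outside, world axes, zero at the start; "ft_torque": the same for the moment, N m; "grip_width": opening from 0.0 (shut) to 1.0 (fully open); "grip_force": force on a finger pad.
Only numpy, scipy, OpenCV 4.12 (cv2) and the standard library are available. Lean on these libraries where they do the work, as an engineer would, in place of code of your own. Each camera call takes 0.05 s, during which the arm holds its last target. There are 200 camera calls.

### The job

The dial knob of the green candle warmer has dropped into the narrow gap between the warmer and the stack of books. Draw it out of the gap into the open with the bent hook, not with the fingers, and lay the hook back down on the table. Then set the knob on the warmer's D-shaft with its flat bore lined up, let go of it while it still stands proud, and press it from above until it snaps fully home, leaving the other things where they are.

Things in the scene. Friction and masses are not known exactly. Their poses are not given: they have to be found in the camera images.
- warmer: Candle warmer: fixed green casing 150 x 200 x 105 mm (its x, y, z) with a white top plate at z = 105 mm, turned by up to 9 degrees. Origin: centre of its underside, on the table. On its top: a dark round hotplate (86 mm across, 6 mm high) 50 mm to the -y side, the dial shaft 55 mm to the +y side. A fixed stack of five books, 111 mm high, stands 60 mm from its +x face (away from the robot).
- gap_mouth (a point): Mouth of the gap between warmer and books, on the table, mid-width. The point's axes are the warmer's: the gap runs straight along -y from here for 185 mm, 60 mm wide, to a steel spacer that closes its far end; the knob stands 60 to 115 mm inside. The walls are 105 and 111 mm high and the top is open, but too narrow for a gripper's body. Free table lies beyond the mouth, to +y.
- dial_shaft: Bare upright steel D-shaft on the warmer's top; it is fixed and does not turn. 14 mm in diameter, the tip chamfered. Its flat faces its own +x, 3.5 mm from the axis, along the whole length. Origin: on the axis, level with the warmer's top. Two brass spring balls stick out 2.5 mm to its +y and -y, 9 mm up.
- shaft_tip (a point): Tip of the D-shaft, on its axis, 24 mm above the warmer's top.
- knob: Loose white 12-sided dial knob, 43 mm across, 32 mm high, about 50 g, upright, bore down. Origin: centre of its underside, z up. A black pointer line on its top and side points along its +x. The bore is a D, 16 mm across, 26 mm deep, its flat 4.5 mm from the axis on the pointer side: knob x must point as shaft x (half a turn is wrong). About 1 mm clearance all round.
- knob_top (a point): Middle of the knob's top, 32 mm above its underside. Lined up, the let-go knob slides down the shaft and stands on the spring balls, its underside about 12 mm above the warmer's top. A straight push here, up to about 15 N, then snaps it past the balls until its underside rests on the warmer's top.
- hook: Loose bent hook, 200 g, lying flat on its light wooden handle. Origin: centre of the handle's underside; z up, x along the rod away from the handle, at first roughly towards the robot's right. Handle 110 x 24 x 30 mm (x, y, z). From its front a 5 mm steel rod rises to 60 mm height, runs on level (its underside 57 mm up) to x = 215 mm and is bent straight down there to a red cross-foot.
- hook_grip (a point): About the balance point of the hook, in the handle, at hook (20, 0, 15) mm: grasp across the 24 mm width here.
- hook_tip (a point): Middle of the red cross-foot, at hook (215, 0, 7) mm. The foot is a 6 mm bar, 36 mm wide across the rod (hook y), a flat V whose ends lie 7 mm nearer to the handle, so that it cups the knob when drawn towards the handle. Its underside is 4 mm above the level of the handle's underside.
- jar_candle: Bystander: pink candle in a glass jar, 76 mm across, 90 mm high, loose, on the robot's right. Origin: centre of its underside.
- soap: Bystander: soap bar in a paper band, 53 x 78 x 25 mm, loose, on the robot's right. Origin: centre of its underside.
- balm_tin: Bystander: small round tin, 54 mm across, 21 mm high, loose, near the robot on the left. Origin: centre of its underside.
Not all that is in view belongs to the job. Several things have the shape of the knob; the one meant has the colours described above.

How it is judged:
On the way, in this order (a step that is already met when the one before it is completed fails the run):
1. the hook draws on the knob inside the gap (contact force between hook and knob above 0.05 N and y of knob in the frame of warmer below 0.085 m).
2. the knob is out of the gap, its centre at least 25 mm beyond the mouth, standing upright on the table (y of knob in the frame of warmer above 0.125 m and height (world z) of knob below 0.006 m and angle between knob's own z axis and vertical below 0.2 rad), for 0.1 s.
3. the hook is laid down flat on the table and let go (contact force between the fingers and hook below 0.05 N and height (world z) of hook below 0.006 m and angle between hook's own z axis and vertical below 0.12 rad and linear speed of hook below 0.02 m/s), for 0.2 s.
4. the knob stands on the shaft, flat lined up, let go and still proud by 5 to 18 mm (horizontal distance between knob and dial_shaft below 0.005 m and z of knob in the frame of dial_shaft between 0.005 and 0.018 m and angle between the x axis of knob and the x axis of dial_shaft, either way round below 0.45 rad and contact force between the fingers and knob below 0.05 N), for 0.1 s.
At the end, for the whole second after the job is handed in: The knob is snapped home on the D-shaft (underside within 2.5 mm of the warmer's top, within 3 mm of the axis, upright, flat lined up) and the hook lies flat on the table, both at rest (horizontal distance between knob and dial_shaft below 0.003 m and z of knob in the frame of dial_shaft between -0.003 and 0.0025 m and angle between knob's own z axis and vertical below 0.08 rad and angle between the x axis of knob and the x axis of dial_shaft, either way round below 0.35 rad and height (world z) of hook below 0.006 m and angle between hook's own z axis and vertical below 0.12 rad and linear speed of each of hook, knob below 0.02 m/s); the robot touches nothing.
It fails at once if the fingers touch the knob while it is still in the gap (contact force between the fingers and knob above 0.3 N and y of knob in the frame of warmer below 0.1 m and height (world z) of knob below 0.05 m).
It fails at once if the candle, the soap or the tin is moved by more than 30 mm (distance of any of jar_candle, soap, balm_tin from where it was at the start of the episode above 0.03 m).
It also fails if it takes over 64 s, if anything falls off the work surface, if the arm or the gripper's body presses on something with over 40 N, if the wrist force passes 120 N, or if a joint passes its speed limit or range.

## Working session

There is one attempt and no reset: what is moved stays moved. The work goes in short steps, Python scripts to look and compute and a tool call to move; the robot and the scene stay as the last step left them, time stands still between calls to the robot, and variables do not carry over. Pictures are saved under pics/ and viewed, at most 10 in all, crops included, and the job is handed in when it is done.

Besides the shell and the picture viewer there is one more tool, called as a command line: name --pt "numbers of a row" for each row, then --argument value for the rest. servo_tool: Moves the arm, as the interface text tells. Its arguments: {"type":"object","properties":{"moves":{"type":"array","items":{"type":"array","items":{"type":"number"}}},"fingers":{"type":"number"},"newtons":{"type":"number"}},"required":["moves"]}

```bash
ls; mkdir -p pics
python3 - <<'E'
from bench import robot, optics
import cv2,numpy as np
for n in ("scene","top"):
    f=optics.grab_frame(n); cv2.imwrite(f"pics/{n}0.png",cv2.resize(f["image"][:,:,::-1],(800,600),interpolation=cv2.INTER_CUBIC))
    np.savez(f"{n}0.npz",**f)
    R=cv2.Rodrigues(f["rvec"])[0]; print(n,(-R.T@f["tvec"].ravel()).round(3),R.round(2).tolist(),f["mtx"].round(1).tolist(),f["dist"])
s=robot.sense(); print(s)
E
```

```text
pics
scene [-0.271 -0.552  1.006] [[0.57, -0.82, 0.01], [-0.57, -0.41, -0.71], [0.59, 0.4, -0.7]] [[479.1, 0.0, 285.5], [0.0, 479.1, 208.5], [0.0, 0.0, 1.0]] [-0.10587215  0.          0.          0.          0.        ]
top [ 0.304 -0.025  1.315] [[-0.0, -1.0, 0.01], [-0.99, 0.0, -0.15], [0.15, -0.02, -0.99]] [[473.0, 0.0, 279.5], [0.0, 473.0, 217.3], [0.0, 0.0, 1.0]] [-0.02593788  0.          0.          0.          0.        ]
{'clock': 0.1, 'q': array([-1.52035287e+00,  3.13411851e-01,  1.49838100e+00, -7.15558176e-06,
        1.33098057e+00, -2.23397447e-01]), 'joint_vel': array([-1.26684595e-03, -5.01905995e-05, -1.34974757e-03,  1.09798905e-03,
       -4.80732081e-04, -1.66092004e-04]), 'effort': array([ 3.01216503e-03, -4.02812183e+01, -2.52641326e+01,  6.94832182e-02,
        3.42666241e-02, -8.21876711e-05]), 'tool_pos': array([ 0.14195269, -0.50521228,  0.23820169]), 'eef_rot': array([[ 9.62738847e-01,  2.70432815e-01, -6.64790684e-05],
       [ 2.70432703e-01, -9.62738159e-01,  1.17892237e-03],
       [ 2.54817359e-04, -1.15297248e-03, -9.99999303e-01]]), 'contact_force': array([ 1.20809703, -0.54888089,  0.38239127]), 'ft_torque': array([0.01462401, 0.00836721, 0.02269618]), 'grip_force': 0.0, 'grip_width': 0.998828624110775}
```

View pics/top0.png

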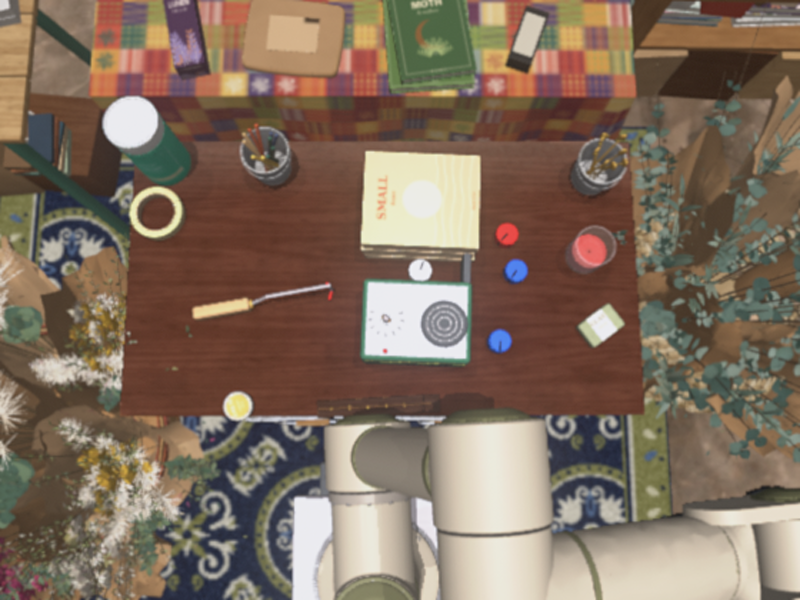

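View pics/scene0.png

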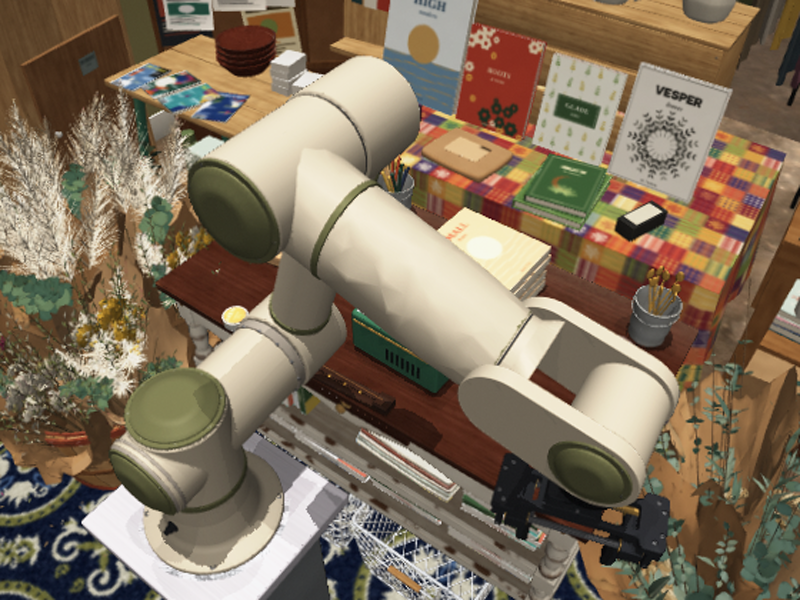

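The top view shows four knob-shaped things: white (420,270) in the gap, red (507,234), blue (516,270) and blue (500,341). By the description it is the white one. The hook lies at (190–330, 290–310) with its red foot at (330,292), and the shaft is at (386,319). Next is a close crop.

```bash
cat > h.py <<'E'
import cv2,numpy as np
def crop(img,u0,v0,w,h,k,name):
    cv2.imwrite(name,cv2.resize(img[v0:v0+h,u0:u0+w,::-1],None,fx=k,fy=k,interpolation=cv2.INTER_CUBIC))
def px(f,uv,z):
    "world points at height z for raw pixel(s)"
    uv=np.array(uv,float).reshape(-1,1,2)
    n=cv2.undistortPoints(uv,f["mtx"],f["dist"]).reshape(-1,2)
    R=cv2.Rodrigues(f["rvec"])[0]; c=-R.T@f["tvec"].ravel()
    d=np.c_[n,np.ones(len(n))]@R
    z=np.broadcast_to(z,len(n))
    return c+d*((z-c[2])/d[:,2])[:,None]
def proj(f,P):
    return cv2.projectPoints(np.array(P,float).reshape(-1,1,3),f["rvec"],f["tvec"],f["mtx"],f["dist"])[0].reshape(-1,2)
E
python3 - <<'E'
from h import *
f=np.load("top0.npz"); im=f["image"]
crop(im,245,165,100,95,6,"pics/c1.png")   # gap+warmer
crop(im,125,180,120,60,6,"pics/c2.png")   # hook
E
```

```text
(no output)
```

View pics/c1.png

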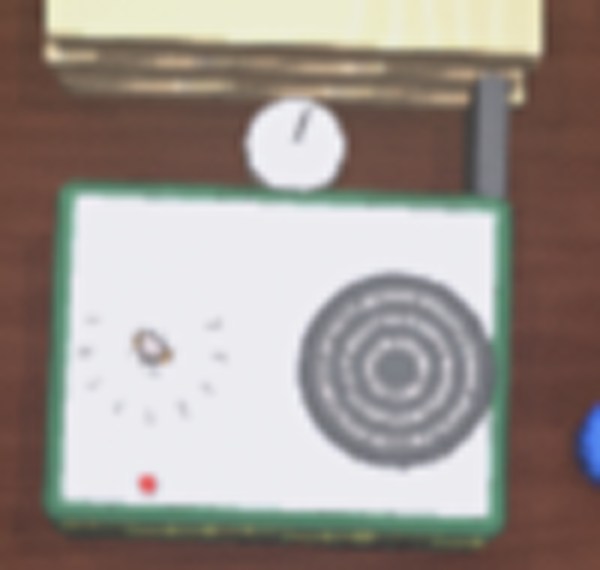

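View pics/c2.png

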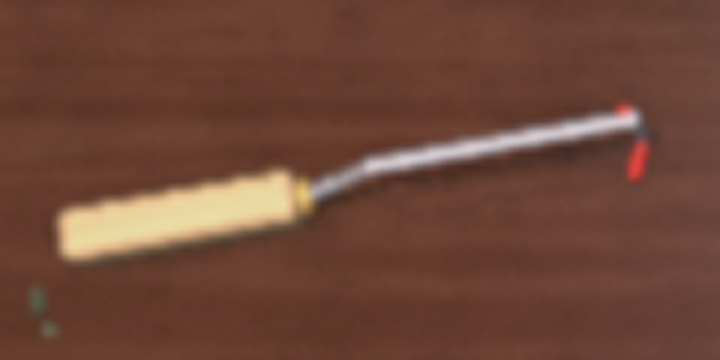

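Crop c1 shows the white knob at crop (296,143) with its pointer running up to (308,108). The shaft is at (151,347), with brass balls at (137,342) and (168,356). The warmer's rim corners are at (62,185), (510,200), (500,527) and (48,515). Crop c2 shows the handle from (62,235) to (297,192), the rod end at (635,118), and the red foot ends at (623,108) and (636,175).

```bash
cat >> h.py <<'E'
from scipy.optimize import least_squares
def fit(f,model,obs,p0):
    "model: local pts Nx3; pose x,y,yaw"
    model=np.array(model,float);obs=np.array(obs,float)
    def W(p):
        c,s=np.cos(p[2]),np.sin(p[2]); return model@np.array([[c,-s,0],[s,c,0],[0,0,1]]).T+[p[0],p[1],0]
    r=least_squares(lambda p:(proj(f,W(p))-obs).ravel(),p0); return r.x,(proj(f,W(r.x))-obs).round(1).tolist()
E
python3 - <<'E'
from h import *
f=np.load("top0.npz"); im=f["image"]
c1=lambda p:np.array(p,float)/6+[245,165]-0.42
c2=lambda p:np.array(p,float)/6+[125,180]-0.42
print("corners",px(f,c1([(62,185),(510,200),(500,527),(48,515)]),.105).round(4).tolist())
print("warmer",fit(f,[(.075,.1,.105),(.075,-.1,.105),(-.075,-.1,.105),(-.075,.1,.105)],c1([(62,185),(510,200),(500,527),(48,515)]),[.5,0,0]))
print("hotplate",px(f,c1([(397,370)]),.111),"shaft tip",px(f,c1([(152,345)]),.129), px(f,c1([(137,342),(168,356)]),.114))
print("knob",px(f,c1([(296,143),(308,108)]),.032))
print("hook",fit(f,[(-.055,0,.030),(.055,0,.030),(.217,0,.062),(.208,-.018,.007),(.208,.018,.007)],c2([(65,237),(297,193),(637,118),(636,175),(623,107)]),[.35,.3,-1.5]))
crop(im,258,211,26,26,12,"pics/a.png"); crop(im,280,178,30,26,12,"pics/b.png")
a=cv2.imread("pics/a.png");b=cv2.imread("pics/b.png");cv2.imwrite("pics/c3.png",np.hstack([a,b]))
E
```

```text
corners [[0.5481, 0.0208, 0.105], [0.5413, -0.1739, 0.105], [0.399, -0.1669, 0.105], [0.4047, 0.0262, 0.105]]
warmer (array([ 0.47343947, -0.07345782, -0.03597457]), [[-1.1, -1.5], [0.8, -1.3], [1.5, 1.6], [-1.2, 1.0]])
hotplate [[ 0.4660042  -0.12320333  0.111     ]] shaft tip [[ 0.47440157 -0.01834967  0.129     ]] [[ 0.47785556 -0.01186035  0.114     ]
 [ 0.4717942  -0.02510127  0.114     ]]
knob [[ 0.58247722 -0.08439637  0.032     ]
 [ 0.59902791 -0.09009276  0.032     ]]
hook (array([ 0.50729015,  0.29947668, -1.38517363]), [[-1.0, 0.1], [0.0, 0.1], [0.5, -0.4], [0.3, 0.6], [0.2, -0.4]])
```

View pics/c3.png

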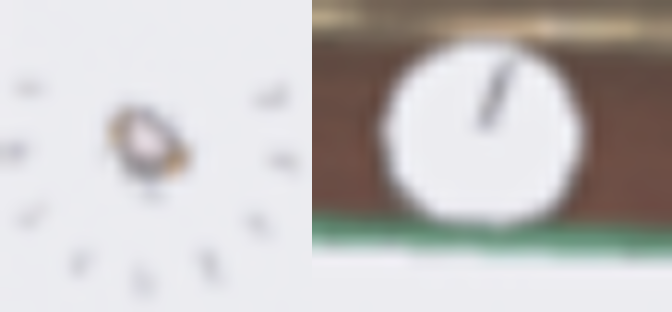

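Crop c3 shows the shaft's flat facing up-right, with balls at (117,132) and (178,160), so shaft yaw is about -25°. The knob's pointer runs from (485,128) to (510,62), so knob yaw is about -19°. The white knob is confirmed: it is about 107 mm inside the gap at world (0.582,-0.084). Now I reach for the hook.

```bash
cat > plan.py <<'E'
import sys,numpy as np
from bench import robot
def plan(x,y,z,yaw,n):
    "rows from the measured pose to a tool-down target; levels the tool; yaw (deg) of tool x"
    s=robot.sense(); R=np.array(s["eef_rot"]); p=np.array(s["tool_pos"])
    from scipy.spatial.transform import Rotation as Ro
    a=np.deg2rad(yaw); T=np.array([[np.cos(a),np.sin(a),0],[np.sin(a),-np.cos(a),0],[0,0,-1]])
    rv=Ro.from_matrix(R.T@T).as_rotvec()/n; d=(np.array([x,y,z])-p)/n*1000
    print("t",s["clock"],"pos",p.round(4),"yaw",np.degrees(np.arctan2(R[1,0],R[0,0])).round(1),"q",np.round(s["q"],2))
    for i in range(n):
        t=R.T@d; print([*t.round(1).tolist(),*np.degrees(rv).round(2).tolist()]); R=R@Ro.from_rotvec(rv).as_matrix()
if __name__=="__main__":
    v=list(map(float,sys.argv[1:6])); plan(*v[:4],int(v[4]))
E
python3 plan.py .511 .280 .15 100.6 24
python3 -c "
from h import *
f=np.load('top0.npz');print(px(f,[(166.5,283.5)],.02))"
```

```text
t 0.1 pos [ 0.142  -0.5052  0.2382] yaw 15.7 q [-1.52  0.31  1.5  -0.    1.33 -0.22]
[23.7, -27.3, 3.7, -0.0, -0.0, -3.54]
[25.3, -25.8, 3.7, -0.0, -0.0, -3.54]
[26.8, -24.2, 3.7, -0.0, -0.0, -3.54]
[28.3, -22.5, 3.7, -0.0, -0.0, -3.54]
[29.6, -20.7, 3.7, -0.0, -0.0, -3.54]
[30.8, -18.9, 3.7, -0.0, -0.0, -3.54]
[31.9, -16.9, 3.7, -0.0, -0.0, -3.54]
[32.9, -14.9, 3.7, -0.0, -0.0, -3.54]
[33.8, -12.9, 3.7, -0.0, -0.0, -3.54]
[34.5, -10.7, 3.7, -0.0, -0.0, -3.54]
[35.1, -8.6, 3.7, -0.0, -0.0, -3.54]
[35.6, -6.4, 3.7, -0.0, -0.0, -3.54]
[35.9, -4.2, 3.7, -0.0, -0.0, -3.54]
[36.1, -2.0, 3.7, -0.0, -0.0, -3.54]
[36.1, 0.3, 3.7, -0.0, -0.0, -3.54]
[36.1, 2.5, 3.7, -0.0, -0.0, -3.54]
[35.8, 4.7, 3.7, -0.0, -0.0, -3.54]
[35.5, 6.9, 3.7, -0.0, -0.0, -3.54]
[35.0, 9.1, 3.7, -0.0, -0.0, -3.54]
[34.4, 11.2, 3.7, -0.0, -0.0, -3.54]
[33.6, 13.3, 3.7, -0.0, -0.0, -3.54]
[32.7, 15.4, 3.7, -0.0, -0.0, -3.54]
[31.7, 17.4, 3.7, -0.0, -0.0, -3.54]
[30.6, 19.3, 3.7, -0.0, -0.0, -3.54]
[[0.32240789 0.2623231  0.02      ]]
```

servo_tool --pt "24 -27 0 0 0 -3.54" --pt "25 -26 0 0 0 -3.54" --pt "27 -24 0 0 0 -3.54" --pt "28 -22 0 0 0 -3.54" --pt "30 -21 0 0 0 -3.54" --pt "31 -19 0 0 0 -3.54" --pt "32 -17 0 0 0 -3.54" --pt "33 -15 0 0 0 -3.54" --fingers 0.7 --newtons 40

```text
clock: 0.9
tool_pos: [0.2657, -0.2423, 0.2386]
eef_rot: [[0.718, 0.696, -0.0], [0.696, -0.718, 0.0], [0.0, -0.0, -1.0]]
contact_force: [0.8, -0.2, 0.7]
grip_width: 0.7
grip_force: 0.0
```

servo_tool --pt "34 -13 0 0 0 -3.54" --pt "34 -11 0 0 0 -3.54" --pt "35 -9 0 0 0 -3.54" --pt "36 -6 0 0 0 -3.54" --pt "36 -4 0 0 0 -3.54" --pt "36 -2 0 0 0 -3.54" --pt "36 0 0 0 0 -3.54" --pt "36 2 0 0 0 -3.54"

```text
clock: 1.7
tool_pos: [0.3878, 0.0199, 0.2386]
eef_rot: [[0.301, 0.954, -0.0], [0.954, -0.301, -0.0], [-0.0, -0.0, -1.0]]
contact_force: [-0.4, 0.2, 0.2]
grip_width: 0.699
grip_force: 0.0
```

servo_tool --pt "36 5 5 0 0 -3.54" --pt "35 7 10 0 0 -3.54" --pt "35 9 10 0 0 -3.54" --pt "34 11 10 0 0 -3.54" --pt "34 13 10 0 0 -3.54" --pt "33 15 10 0 0 -3.54" --pt "32 17 10 0 0 -3.54" --pt "30 19 10 0 0 -3.54"

```text
clock: 2.5
tool_pos: [0.5093, 0.2812, 0.1629]
eef_rot: [[-0.188, 0.982, -0.001], [0.982, 0.188, -0.0], [-0.0, -0.001, -1.0]]
contact_force: [0.5, -0.9, 0.7]
grip_width: 0.701
grip_force: 0.0
```

```bash
python3 plan.py .511 .280 .005 100.6 8
python3 - <<'E'
from bench import optics
from h import *
fs={n:optics.grab_frame(n) for n in ("scene","top")}
for n in fs: np.savez(n+"1.npz",**fs[n])
s=fs["scene"]["image"]; cv2.imwrite("pics/s1.png",cv2.resize(s[60:420,100:540,::-1],None,fx=1.8,fy=1.66))
E
```

```text
t 2.5 pos [0.5093 0.2812 0.1629] yaw 100.8 q [ 0.3   0.5   1.42 -0.    1.22  0.11]
[-0.2, 0.2, 19.7, -0.0, 0.0, 0.03]
[-0.2, 0.2, 19.7, -0.0, 0.0, 0.03]
[-0.2, 0.2, 19.7, -0.0, 0.0, 0.03]
[-0.2, 0.2, 19.7, -0.0, 0.0, 0.03]
[-0.2, 0.2, 19.7, -0.0, 0.0, 0.03]
[-0.2, 0.2, 19.7, -0.0, 0.0, 0.03]
[-0.2, 0.2, 19.7, -0.0, 0.0, 0.03]
[-0.2, 0.2, 19.7, -0.0, 0.0, 0.03]
```

View pics/s1.png

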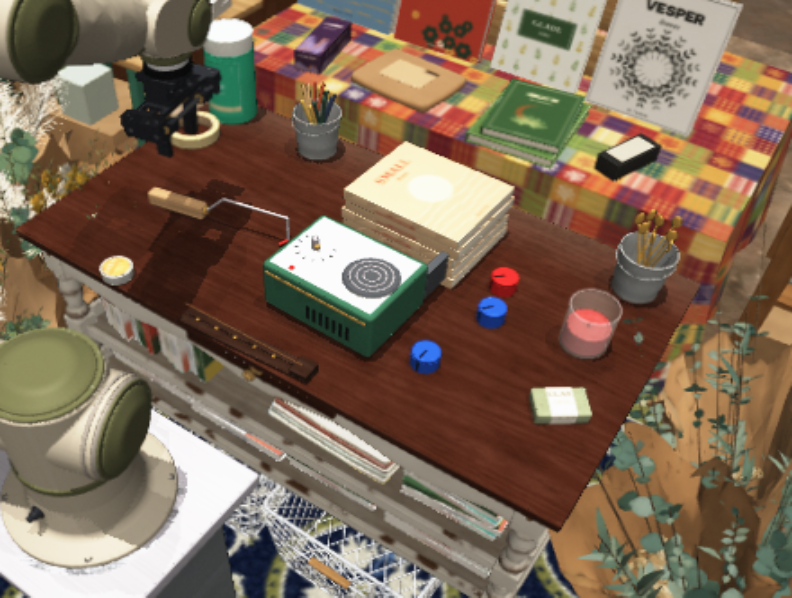

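The scene shot shows the gripper poised over the handle at (180,200), the shaft at (316,243), and nothing in the way. I descend and grasp.

servo_tool --pt "0 2 22 0 0 0" --pt "-2 0 22 0 0 0" --pt "0 0 22 0 0 0" --pt "0 0 22 0 0 0" --pt "0 0 22 0 0 0" --pt "0 0 20 0 0 0" --pt "0 0 17 0 0 0" --pt "0 0 11 0 0 0"

```text
clock: 3.4
tool_pos: [0.5108, 0.2774, 0.0047]
eef_rot: [[-0.184, 0.983, -0.002], [0.983, 0.184, -0.001], [-0.0, -0.002, -1.0]]
contact_force: [0.2, -0.2, 0.2]
grip_width: 0.7
grip_force: 0.0
```

servo_tool --pt "0 0 0 0 0 0" --pt "0 0 0 0 0 0" --pt "0 0 0 0 0 0" --pt "0 0 0 0 0 0" --pt "0 0 0 0 0 0" --pt "0 0 0 0 0 0" --pt "0 0 0 0 0 0" --pt "0 0 0 0 0 0" --fingers 0 --newtons 40

```text
clock: 4.2
tool_pos: [0.5117, 0.2782, 0.0062]
eef_rot: [[-0.185, 0.983, 0.001], [0.983, 0.185, 0.0], [0.0, 0.001, -1.0]]
contact_force: [-1.0, -0.8, 5.4]
grip_width: 0.269
grip_force: 40.0
```

```bash
python3 plan.py .511 .280 .07 92 4
```

```text
t 4.2 pos [0.5117 0.2782 0.0062] yaw 100.6 q [0.3  0.71 1.54 0.   0.89 0.11]
[0.5, -0.1, -15.9, 0.01, -0.0, 2.16]
[0.5, -0.1, -15.9, 0.01, -0.0, 2.16]
[0.5, -0.1, -15.9, 0.01, -0.0, 2.16]
[0.5, -0.1, -15.9, 0.01, -0.0, 2.16]
```

Grasped: the opening is 23.7 mm. I lift, turn to the gap's direction and move over it.

servo_tool --pt "0 0 -10 0 0 0" --pt "0 0 -20 0 0 1.8" --pt "0 0 -20 0 0 1.8" --pt "0 0 -20 0 0 1.8" --pt "0 0 -20 0 0 1.8" --pt "0 0 -20 0 0 1.8" --pt "0 0 -20 0 0 1.8" --pt "0 0 -10 0 0 1.8"

```text
clock: 5.0
tool_pos: [0.5117, 0.2782, 0.1477]
eef_rot: [[0.035, 0.999, 0.002], [0.999, -0.035, 0.001], [0.001, 0.002, -1.0]]
contact_force: [0.2, 0.8, -1.4]
grip_width: 0.267
grip_force: 40.0
```

```bash
python3 plan.py .5855 .0675 .15 88 8
```

```text
t 5.0 pos [0.5117 0.2782 0.1477] yaw 88.0 q [ 0.3   0.52  1.44 -0.    1.18  0.33]
[-26.0, 10.2, -0.3, 0.01, -0.0, -0.0]
[-26.0, 10.2, -0.3, 0.01, -0.0, -0.0]
[-26.0, 10.1, -0.3, 0.01, -0.0, -0.0]
[-26.0, 10.1, -0.3, 0.01, -0.0, -0.0]
[-26.0, 10.1, -0.3, 0.01, -0.0, -0.0]
[-26.0, 10.1, -0.3, 0.01, -0.0, -0.0]
[-26.0, 10.1, -0.3, 0.01, -0.0, -0.0]
[-26.0, 10.1, -0.3, 0.01, -0.0, -0.0]
```

servo_tool --pt "-10 5 0 0 0 0" --pt "-29 11 0 0 0 0" --pt "-32 12 0 0 0 0" --pt "-32 12 0 0 0 0" --pt "-32 12 0 0 0 0" --pt "-32 12 0 0 0 0" --pt "-26 11 0 0 0 0" --pt "-15 6 0 0 0 0"

```text
clock: 5.8
tool_pos: [0.5855, 0.0649, 0.1449]
eef_rot: [[0.035, 0.999, -0.001], [0.999, -0.035, -0.0], [-0.0, -0.001, -1.0]]
contact_force: [-0.2, 0.3, -2.6]
grip_width: 0.269
grip_force: 40.0
```

```bash
python3 plan.py .5855 .0675 .15 88 1
python3 - <<'E'
from bench import optics
from h import *
fs={n:optics.grab_frame(n) for n in ("scene","top")}
for n in fs: np.savez(n+"2.npz",**fs[n])
crop(fs["top"]["image"],230,145,125,90,6,"pics/t2.png")
crop(fs["scene"]["image"],230,150,130,95,6,"pics/s2.png")
E
```

```text
t 5.8 pos [0.5855 0.0649 0.1449] yaw 88.0 q [-0.09  0.54  1.42 -0.    1.19 -0.05]
[2.6, -0.1, -5.1, -0.08, 0.02, -0.02]
```

View pics/t2.png

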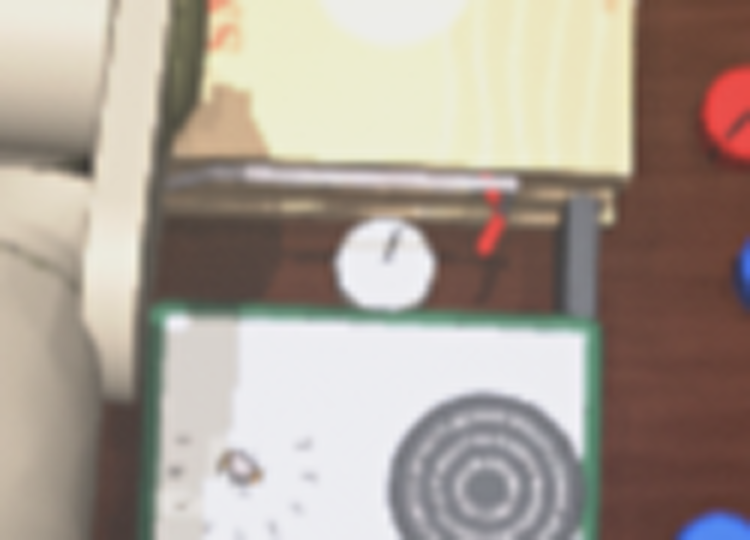

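The crop shows the raised rod end at (517,185), the red foot with its ends at (487,178) and (488,250), and the knob at (386,264) in the gap, with the foot clearly beyond it.

Run:
```python
from h import *
f=np.load("top2.npz"); c=lambda p:np.array(p,float)/6+[230,145]-0.42
P=px(f,c([(517,185),(488,252),(245,172),(386,264),(573,270)]),[.2007,.1457,.2007,.032,.1])
W=np.array([.4734,-.0735]);th=-.036;R=np.array([[np.cos(th),-np.sin(th)],[np.sin(th),np.cos(th)]])
for n,p in zip(["rodend","foot near end","rod start","knob","spacer?"],P): print(n,p.round(4),"local",((p[:2]-W)@R).round(4))
```

```text
rodend [ 0.578  -0.1297  0.2007] local [ 0.1066 -0.0524]
foot near end [ 0.5626 -0.1222  0.1457] local [ 0.0909 -0.0454]
rod start [ 0.5834 -0.02    0.2007] local [0.108  0.0574]
knob [ 0.582  -0.0844  0.032 ] local [ 0.1089 -0.007 ]
spacer? [ 0.5646 -0.1631  0.1   ] local [ 0.0944 -0.0863]
```

The foot is centred in the gap (local x 0.107, y about -0.050) and clear of both the knob and the spacer. I lower it.

servo_tool --pt "2 0 15 0 0 0" --pt "0 0 20 0 0 0" --pt "0 0 20 0 0 0" --pt "0 0 20 0 0 0" --pt "0 0 20 0 0 0" --pt "0 0 20 0 0 0" --pt "0 0 14 0 0 0" --pt "0 0 6 0 0 0"

```text
clock: 6.7
tool_pos: [0.5845, 0.0703, 0.0094]
eef_rot: [[0.033, 0.999, -0.002], [0.999, -0.033, 0.0], [0.0, -0.002, -1.0]]
contact_force: [0.8, 0.5, -2.7]
grip_width: 0.27
grip_force: 40.0
```

servo_tool --pt "0 0 0 0 0 0" --pt "4 0 0 0 0 0" --pt "5 0 0 0 0 0" --pt "5 0 0 0 0 0" --pt "5 0 0 0 0 0" --pt "5 0 0 0 0 0" --pt "5 0 0 0 0 0" --pt "5 0 0 0 0 0"

```text
clock: 7.5
tool_pos: [0.5865, 0.1039, 0.0107]
eef_rot: [[0.034, 0.999, 0.0], [0.999, -0.034, -0.0], [-0.0, 0.0, -1.0]]
contact_force: [-0.3, -0.3, -2.0]
grip_width: 0.267
grip_force: 40.0
```

```bash
python3 plan.py .5915 .236 .0075 88 1
python3 - <<'E'
from bench import optics
from h import *
fs={n:optics.grab_frame(n) for n in ("scene","top")}
for n in fs: np.savez(n+"3.npz",**fs[n])
a=fs["top"]["image"][150:215,230:350];b=fs["scene"]["image"][120:185,200:320]
crop(np.vstack([a,b]),0,0,120,130,4.5,"pics/t3.png")
E
```

```text
t 7.5 pos [0.5865 0.1039 0.0107] yaw 88.1 q [-0.02  0.72  1.49 -0.    0.92  0.01]
[132.2, 0.5, 3.2, 0.0, 0.0, 0.05]
```

View pics/t3.png

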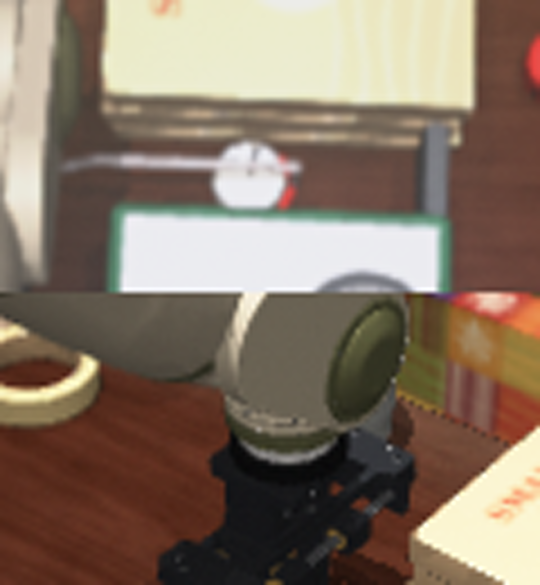

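The crop shows the knob at (248,175) cupped by the red foot at (285,180) and already about 23 mm nearer the mouth. I draw on steadily.

servo_tool --pt "6 0 1 0 0 0" --pt "9 0 1 0 0 0" --pt "9 0 0 0 0 0" --pt "9 0 0 0 0 0" --pt "9 0 0 0 0 0" --pt "9 0 0 0 0 0" --pt "9 0 0 0 0 0" --pt "9 0 0 0 0 0"

```text
clock: 8.4
tool_pos: [0.5888, 0.1732, 0.0087]
eef_rot: [[0.034, 0.999, -0.0], [0.999, -0.034, 0.0], [-0.0, -0.0, -1.0]]
contact_force: [-0.6, -0.1, -1.7]
grip_width: 0.266
grip_force: 40.0
```

servo_tool --pt "9 0 0 0 0 0" --pt "9 0 0 0 0 0" --pt "9 0 0 0 0 0" --pt "9 0 0 0 0 0" --pt "9 0 0 0 0 0" --pt "9 0 0 0 0 0" --pt "7 0 0 0 0 0" --pt "4 0 0 0 0 0"

```text
clock: 9.2
tool_pos: [0.591, 0.2381, 0.0087]
eef_rot: [[0.034, 0.999, 0.0], [0.999, -0.034, 0.0], [0.0, 0.0, -1.0]]
contact_force: [0.5, -1.2, -1.4]
grip_width: 0.269
grip_force: 40.0
```

```bash
python3 plan.py .5915 .236 .0075 88 1
python3 - <<'E'
from bench import optics
from h import *
fs={n:optics.grab_frame(n) for n in ("scene","top")}
for n in fs: np.savez(n+"4.npz",**fs[n])
a=fs["top"]["image"][150:215,190:310];b=fs["scene"]["image"][140:205,200:320]
crop(np.vstack([a,b]),0,0,120,130,4.5,"pics/t4.png")
E
```

```text
t 9.2 pos [0.591  0.2381 0.0087] yaw 88.1 q [0.2  0.8  1.35 0.   0.99 0.23]
[-2.1, 0.5, 1.2, 0.0, -0.0, 0.07]
```

View pics/t4.png

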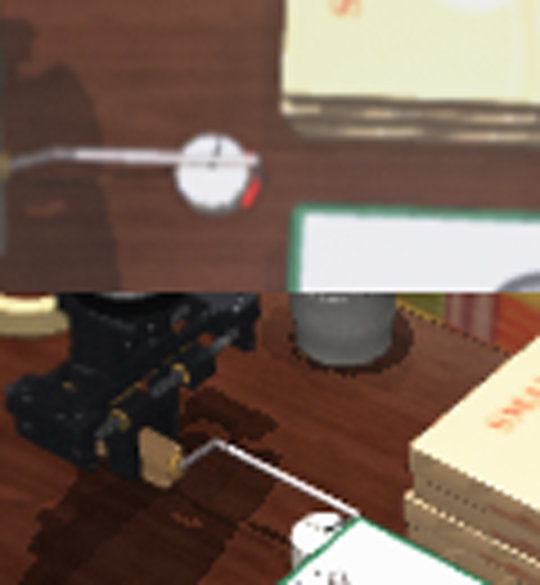

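Composite t4 shows the knob upright in the open at (212,173), with the foot just behind it at (250,190). I back off, lift the hook away and lay it down to the left.

servo_tool --pt "0 0 0 0 0 0" --pt "-5 0 0 0 0 0" --pt "-7 0 0 0 0 0" --pt "0 0 -10 0 0 0" --pt "0 0 -15 0 0 0" --pt "0 0 -20 0 0 0" --pt "0 0 -20 0 0 0" --pt "0 0 -10 0 0 0"

```text
clock: 10.1
tool_pos: [0.5916, 0.2257, 0.0869]
eef_rot: [[0.034, 0.999, 0.004], [0.999, -0.034, 0.001], [0.001, 0.004, -1.0]]
contact_force: [0.7, -0.3, -2.4]
grip_width: 0.268
grip_force: 40.0
```

servo_tool --pt "8 -6 0 0 0 0" --pt "16 -12 0 0 0 0" --pt "18 -14 0 0 0 0" --pt "20 -15 0 0 0 0" --pt "20 -15 0 0 0 0" --pt "20 -15 0 0 0 0" --pt "14 -11 0 0 0 0" --pt "8 -6 0 0 0 0"

```text
clock: 10.9
tool_pos: [0.4991, 0.3542, 0.0831]
eef_rot: [[0.032, 0.999, -0.001], [0.999, -0.032, -0.0], [-0.0, -0.001, -1.0]]
contact_force: [0.4, -1.4, -2.4]
grip_width: 0.268
grip_force: 40.0
```

```bash
python3 plan.py .5 .35 .0065 88 1
```

```text
t 10.9 pos [0.4991 0.3542 0.0831] yaw 88.2 q [0.43 0.65 1.4  0.   1.09 0.46]
[-4.1, 1.1, 76.6, -0.08, 0.03, 0.16]
```

servo_tool --pt "0 0 10 0 0 0" --pt "0 0 15 0 0 0" --pt "0 0 15 0 0 0" --pt "0 0 14 0 0 0" --pt "0 0 10 0 0 0" --pt "0 0 6 0 0 0" --pt "0 0 4 0 0 0" --pt "0 0 2 0 0 0"

```text
clock: 11.7
tool_pos: [0.5011, 0.3525, 0.0076]
eef_rot: [[0.034, 0.999, 0.0], [0.999, -0.034, 0.0], [0.0, 0.0, -1.0]]
contact_force: [-0.3, -1.7, -2.5]
grip_width: 0.269
grip_force: 40.0
```

servo_tool --pt "0 0 0 0 0 0" --pt "0 0 0 0 0 0" --pt "0 0 0 0 0 0" --pt "0 0 0 0 0 0" --pt "0 0 0 0 0 0" --pt "0 0 0 0 0 0" --pt "0 0 0 0 0 0" --pt "0 0 0 0 0 0" --fingers 0.6

```text
clock: 12.5
tool_pos: [0.501, 0.3525, 0.0078]
eef_rot: [[0.034, 0.999, 0.0], [0.999, -0.034, 0.0], [0.0, 0.0, -1.0]]
contact_force: [0.1, -0.1, -0.5]
grip_width: 0.601
grip_force: 0.0
```

servo_tool --pt "0 0 -10 0 0 0" --pt "0 0 -20 0 0 0" --pt "0 0 -25 0 0 0" --pt "0 0 -30 0 0 0" --pt "0 0 -30 0 0 0" --pt "0 0 -30 0 0 0" --pt "0 0 -20 0 0 0" --pt "0 0 -15 0 0 0"

```text
clock: 13.3
tool_pos: [0.5011, 0.3527, 0.1903]
eef_rot: [[0.034, 0.999, 0.002], [0.999, -0.034, 0.001], [0.001, 0.002, -1.0]]
contact_force: [-0.0, 0.7, 0.1]
grip_width: 0.597
grip_force: 0.0
```

Run:
```python
from bench import optics
from h import *
fs={n:optics.grab_frame(n) for n in ("scene","top")}
for n in fs: np.savez(n+"5.npz",**fs[n])
f=fs["top"]; im=f["image"][168:205,218:262].astype(int)
m=(im.min(2)>170).astype(np.uint8)
n,l,st,c=cv2.connectedComponentsWithStats(m); print(st[1:].tolist(),c[1:].round(1).tolist())
k=1+st[1:,4].argmax(); ct=c[k]; mm=(l==k).astype(np.uint8)
cnt=max(cv2.findContours(mm,0,1)[0],key=cv2.contourArea); (cx,cy),r=cv2.minEnclosingCircle(cnt)
P=px(f,[(cx+218,cy+168),(ct[0]+218,ct[1]+168)],.032); print(cx,cy,r,P.round(4))
# pointer: dark px in disc
g=im.sum(2)/3
yy,xx=np.mgrid[:g.shape[0],:g.shape[1]]; d=np.hypot(xx-cx,yy-cy)<r-1.5
w=np.clip(200-g,0,None)*d
if w.sum()>0:
    print("ptr centroid",(w*xx).sum()/w.sum()-cx,(w*yy).sum()/w.sum()-cy)
for row in g.astype(int): print(*[f"{v:3d}" for v in row])
```

```text
[[35, 0, 9, 3, 22], [11, 12, 16, 16, 184], [39, 29, 5, 8, 36]] [[39.5, 0.8], [18.8, 19.7], [41.1, 32.9]]
18.72916603088379 19.54166603088379 7.742844581604004 [[0.585  0.074  0.032 ]
 [0.5846 0.0738 0.032 ]]
ptr centroid 0.8118175756735901 -3.5269119325231344
 68  67  67  68  69  70  70  71  71  72  73  75  75  74  74  75  74  74  75  74  75  74  75  76  75  76  76  77  78  78  75  74  73  73 131 216 226 224 225 225 224 226 226 226
 69  69  69  71  71  72  73  74  75  75  76  77  77  77  77  78  77  76  77  77  75  76  77  76  77  78  79  80  81  79  76  75  74  76 129 209 220 219 220 220 221 225 226 226
 72  73  74  74  75  74  74  75  76  77  77  78  79  77  77  77  78  78  77  77  76  76  76  76  76  76  78  79  80  79  77  74  73  77 114 174 186 186 188 191 197 209 213 214
 73  74  74  75  74  75  75  75  75  76  75  77  77  75  75  75  75  77  76  76  74  75  74  74  74  75  76  76  78  77  74  72  72  73  98 130 126 119 119 121 125 132 136 138
 73  73  72  72  73  73  73  73  73  72  73  73  73  74  73  72  72  73  74  74  73  74  73  72  73  72  74  75  75  75  72  70  70  76 
[... 4971 characters left out ...]
  73  74  74  75  75  75  75  75  74  73  73  73  73  74  75  76  77  78  78  78  78  80  80  81  80  80  82  81  83  84  83  84  85  84  84  90 110 140 200 234 237 237 237
 73  73  74  74  75  75  75  76  76  76  76  75  76  75  76  76  77  77  79  79  79  78  80  81  81  81  82  83  83  84  84  86  85  85  85  85  92 112 141 200 234 237 237 237
 72  71  72  72  72  72  72  74  75  75  74  73  75  75  75  76  76  76  77  76  77  77  77  78  79  79  81  81  82  83  84  84  84  82  83  84  93 112 141 200 234 237 237 237
 69  69  69  69  69  70  71  71  74  72  73  72  72  72  73  74  74  75  75  75  76  76  77  78  78  79  79  80  80  80  80  80  79  78  79  81  95 113 145 206 234 237 237 237
```

The hook is down. Numeric measurement puts the knob at about (0.585, 0.074) with yaw about -13°, and its flats square to the pointer. I'll grip with the tool y axis at about -7°, because the gripper body then clears the books' corner and the pads square the knob. First I refine the shaft angle from the brass pixels.

```bash
python3 - <<'E'
from h import *
for n,zc in (("top0",.114),("top5",.114),("scene1",.114),("scene5",.114)):
    f=np.load(n+".npz"); im=f["image"].astype(float)
    c=proj(f,[[.475,-.0185,.114]])[0]; u0,v0=(c-10).astype(int)
    s=im[v0:v0+21,u0:u0+21]; w=np.clip(s[...,0]-s[...,2]-25,0,None)
    m=(w>0).astype(np.uint8); k,l,st,_=cv2.connectedComponentsWithStats(m,connectivity=4)
    yy,xx=np.mgrid[:21,:21]; out=[]
    for i in range(1,k):
        ww=w*(l==i)
        if ww.sum()>40: out.append((ww.sum(),u0+(ww*xx).sum()/ww.sum(),v0+(ww*yy).sum()/ww.sum()))
    print(n,c.round(1),[np.round(o,1).tolist() for o in out])
    out=sorted(out)[-2:]
    if len(out)==2:
        P=px(f,[o[1:] for o in out],zc); d=P[0]-P[1]; d*=np.sign(d[1]); print(P.round(4).tolist(),P.mean(0).round(4),"shaft yaw",np.degrees(np.arctan2(-d[0],d[1])).round(1))
E
python3 plan.py .585 .0745 .12 83 16
```

```text
top0 [270.  222.7] []
top5 [270.  222.7] []
scene1 [275.9 206.7] [[579.0, 266.6, 197.3], [645.0, 275.8, 207.8]]
[[0.49, 0.0235, 0.114], [0.4712, -0.0209, 0.114]] [0.4806 0.0013 0.114 ] shaft yaw -22.9
scene5 [275.9 206.7] [[645.0, 275.8, 207.8]]
t 13.4 pos [0.5016 0.3529 0.1905] yaw 88.1 q [0.42 0.54 1.29 0.   1.31 0.46]
[-17.2, 5.8, 4.4, 0.01, -0.01, 0.32]
[-17.2, 5.9, 4.4, 0.01, -0.01, 0.32]
[-17.2, 6.0, 4.4, 0.01, -0.01, 0.32]
[-17.1, 6.1, 4.4, 0.01, -0.01, 0.32]
[-17.1, 6.2, 4.4, 0.01, -0.01, 0.32]
[-17.1, 6.3, 4.4, 0.01, -0.01, 0.32]
[-17.0, 6.4, 4.4, 0.01, -0.01, 0.32]
[-17.0, 6.4, 4.4, 0.01, -0.01, 0.32]
[-16.9, 6.5, 4.4, 0.01, -0.01, 0.32]
[-16.9, 6.6, 4.4, 0.01, -0.01, 0.32]
[-16.9, 6.7, 4.4, 0.01, -0.01, 0.32]
[-16.8, 6.8, 4.4, 0.01, -0.01, 0.32]
[-16.8, 6.9, 4.4, 0.01, -0.01, 0.32]
[-16.8, 7.0, 4.4, 0.01, -0.01, 0.32]
[-16.7, 7.1, 4.4, 0.01, -0.01, 0.32]
[-16.7, 7.2, 4.4, 0.01, -0.01, 0.32]
```

servo_tool --pt "-10 3 0 0 0 0.3" --pt "-20 6 0 0 0 0.6" --pt "-24 8 0 0 0 0.6" --pt "-24 9 0 0 0 0.6" --pt "-24 9 0 0 0 0.6" --pt "-24 9 0 0 0 0.6" --pt "-24 9 0 0 0 0.6" --pt "-24 9 0 0 0 0.6" --fingers 0.7

```text
clock: 14.2
tool_pos: [0.5504, 0.1728, 0.1866]
eef_rot: [[0.113, 0.994, -0.002], [0.994, -0.113, -0.0], [-0.001, -0.002, -1.0]]
contact_force: [0.3, -0.8, 0.6]
grip_width: 0.702
grip_force: 0.0
```

```bash
python3 - <<'E'
from h import *
for n in ("top5","scene5"):
    f=np.load(n+".npz"); im=f["image"].astype(int)
    c=proj(f,[[.475,-.0185,.118]])[0]; u0,v0=(c-9).astype(int); s=im[v0:v0+18,u0:u0+18]
    print(n,u0,v0,"R-B | gray")
    for a in s: print(*[f"{v:4d}" for v in a[:,0]-a[:,2]],"|",*[f"{v:3d}" for v in a.mean(1).astype(int)])
E
python3 plan.py .585 .0745 .12 83 8
```

```text
top5 260 213 R-B | gray
  -5   -5   -5   -5   -5   -5   -5   -5   -5   -4   -5   -5   -5   -5   -5   -5   -5   -5 | 237 237 236 236 237 236 237 237 237 237 237 237 237 237 237 236 237 237
  -5   -5   -5   -5   -4   -5   -5   -5   -5   -5   -5   -5   -4   -5   -5   -4   -5   -5 | 237 236 237 237 237 236 237 237 237 237 237 237 237 237 237 237 237 237
  -5   -5   -5   -5   -5   -4   -4   -5   -5   -4   -5   -4   -4   -5   -5   -4   -5   -4 | 237 237 236 236 237 237 237 237 236 237 237 237 237 237 237 237 237 237
  -5   -5   -5   -5   -5   -5   -5   -5   -5   -4   -5   -4   -5   -5   -4   -4   -5   -5 | 236 236 236 236 237 237 237 237 237 237 236 237 237 237 237 237 236 237
  -6   -5   -5   -5   -5   -5   -5   -5   -5   -5   -4   -4   -4   -5   -5   -4   -5   -4 | 227 231 235 236 237 237 237 237 237 237 237 237 237 237 237 237 237 237
  -5   -6   -5   -5   -5   -5   -4   -5   -6   -5   -5   -4   -5   -5   -5   -5   -4   -4 | 215 225 234 237 237 237 237 236 234 235 237 237 237 237 237 237 237 237
  -5   -6   -5   -5   -4   -4   -5   -6   -4   -6   -7   -6   -6   -5   -4   -5   -4   -4 | 
[... 4524 characters left out ...]
2
  -3   -1   -1   -1   -1   -1   -1   -1   -1   -1   -1   -1   -1   -1   -1   -1   -1   -1 | 230 252 252 252 252 252 252 252 252 252 252 252 252 252 252 252 252 252
  -1   -1   -1   -1   -1   -1   -1   -1   -1   -1   -1   -1   -1   -1   -1   -1    0   -3 | 252 252 252 252 252 252 252 252 252 252 252 252 252 252 252 252 252 233
t 14.2 pos [0.5504 0.1728 0.1866] yaw 83.5 q [ 0.1   0.47  1.41 -0.    1.26  0.21]
[-11.7, 5.7, 8.3, -0.01, 0.0, 0.06]
[-11.7, 5.7, 8.3, -0.01, 0.0, 0.06]
[-11.7, 5.7, 8.3, -0.01, 0.0, 0.06]
[-11.7, 5.7, 8.3, -0.01, 0.0, 0.06]
[-11.7, 5.7, 8.3, -0.01, 0.0, 0.06]
[-11.7, 5.8, 8.3, -0.01, 0.0, 0.06]
[-11.7, 5.8, 8.3, -0.01, 0.0, 0.06]
[-11.7, 5.8, 8.3, -0.01, 0.0, 0.06]
```

servo_tool --pt "-11 5 6 0 0 0.1" --pt "-14 6 10 0 0 0.1" --pt "-14 6 10 0 0 0.1" --pt "-14 6 10 0 0 0.1" --pt "-14 6 10 0 0 0.1" --pt "-12 6 10 0 0 0" --pt "-9 5 10 0 0 0" --pt "-4 3 4 0 0 0"

```text
clock: 15.0
tool_pos: [0.5826, 0.0772, 0.1164]
eef_rot: [[0.122, 0.993, -0.002], [0.993, -0.122, 0.0], [-0.0, -0.002, -1.0]]
contact_force: [0.3, 0.4, 0.4]
grip_width: 0.7
grip_force: 0.0
```

```bash
python3 plan.py .584 .0742 .006 83 8
```

```text
t 15.0 pos [0.5826 0.0772 0.1164] yaw 83.0 q [-0.07  0.57  1.45 -0.    1.12  0.05]
[-0.4, 0.2, 13.8, -0.01, 0.0, 0.0]
[-0.4, 0.2, 13.8, -0.01, 0.0, 0.0]
[-0.4, 0.2, 13.8, -0.01, 0.0, 0.0]
[-0.4, 0.2, 13.8, -0.01, 0.0, 0.0]
[-0.4, 0.2, 13.8, -0.01, 0.0, 0.0]
[-0.4, 0.2, 13.8, -0.01, 0.0, 0.0]
[-0.4, 0.2, 13.8, -0.01, 0.0, 0.0]
[-0.4, 0.2, 13.8, -0.01, 0.0, 0.0]
```

servo_tool --pt "0 0 0 0 0 0" --pt "-1 1 12 0 0 0" --pt "0 0 20 0 0 0" --pt "0 0 22 0 0 0" --pt "0 0 22 0 0 0" --pt "0 0 18 0 0 0" --pt "0 0 10 0 0 0" --pt "0 0 4 0 0 0"

```text
clock: 15.8
tool_pos: [0.5831, 0.0774, 0.0088]
eef_rot: [[0.121, 0.993, -0.001], [0.993, -0.121, 0.0], [-0.0, -0.001, -1.0]]
contact_force: [-0.1, 0.5, -0.9]
grip_width: 0.698
grip_force: 0.0
```

```bash
python3 plan.py .584 .0742 .006 83 1
```

```text
t 15.8 pos [0.5831 0.0774 0.0088] yaw 83.1 q [-0.07  0.72  1.52  0.    0.91  0.05]
[-3.1, 1.3, 2.8, -0.06, 0.0, 0.08]
```

servo_tool --pt "-3 1 1 0 0 0" --pt "0 0 0 0 0 0" --pt "0 0 0 0 0 0" --pt "0 0 0 0 0 0" --pt "0 0 0 0 0 0" --pt "0 0 0 0 0 0" --pt "0 0 0 0 0 0" --pt "0 0 0 0 0 0" --fingers 0.55 --newtons 15

```text
clock: 16.6
tool_pos: [0.5841, 0.074, 0.0087]
eef_rot: [[0.121, 0.993, 0.0], [0.993, -0.121, 0.0], [0.0, 0.0, -1.0]]
contact_force: [-0.6, -0.4, 0.1]
grip_width: 0.552
grip_force: 0.0
```

servo_tool --pt "0 0 0 0 0 0" --pt "0 0 0 0 0 0" --pt "0 0 0 0 0 0" --pt "0 0 0 0 0 0" --pt "0 0 0 0 0 0" --pt "0 0 0 0 0 0" --pt "0 0 0 0 0 0" --pt "0 0 0 0 0 0" --fingers 0 --newtons 25

```text
clock: 17.4
tool_pos: [0.5841, 0.074, 0.0087]
eef_rot: [[0.121, 0.993, 0.0], [0.993, -0.121, 0.0], [0.0, 0.0, -1.0]]
contact_force: [-0.2, 0.8, 0.2]
grip_width: 0.491
grip_force: 25.1
```

```bash
python3 plan.py .584 .0742 .15 83 1
```

```text
t 17.4 pos [0.5841 0.074  0.0087] yaw 83.0 q [-0.07  0.72  1.52  0.    0.91  0.05]
[0.2, -0.2, -141.3, 0.0, -0.0, 0.05]
```

Grasped at 43.2 mm across flats, so it is square. I lift and carry the knob over the shaft.

servo_tool --pt "0 0 -10 0 0 0" --pt "0 0 -20 0 0 0" --pt "0 0 -25 0 0 0" --pt "0 0 -25 0 0 0" --pt "0 0 -25 0 0 0" --pt "0 0 -25 0 0 0" --pt "0 0 -15 0 0 0" --pt "0 0 -5 0 0 0"

```text
clock: 18.2
tool_pos: [0.5847, 0.074, 0.161]
eef_rot: [[0.121, 0.993, 0.003], [0.993, -0.121, -0.0], [0.0, 0.003, -1.0]]
contact_force: [-0.0, 0.1, -0.9]
grip_width: 0.487
grip_force: 25.1
```

```bash
python3 plan.py .4745 -.0178 .155 63 8
```

```text
t 18.2 pos [0.5847 0.074  0.161 ] yaw 83.1 q [-0.07  0.52  1.41 -0.    1.22  0.05]
[-13.1, -12.3, 0.7, 0.02, -0.01, 2.51]
[-13.6, -11.7, 0.7, 0.02, -0.01, 2.51]
[-14.1, -11.1, 0.7, 0.02, -0.01, 2.51]
[-14.5, -10.5, 0.7, 0.02, -0.01, 2.51]
[-15.0, -9.8, 0.7, 0.02, -0.01, 2.51]
[-15.4, -9.2, 0.7, 0.02, -0.01, 2.51]
[-15.8, -8.5, 0.7, 0.02, -0.01, 2.51]
[-16.1, -7.8, 0.8, 0.02, -0.01, 2.51]
```

servo_tool --pt "-13 -12 0 0 0 2.5" --pt "-14 -12 0 0 0 2.5" --pt "-14 -11 0 0 0 2.5" --pt "-15 -11 0 0 0 2.5" --pt "-15 -10 0 0 0 2.5" --pt "-15 -9 0 0 0 2.5" --pt "-16 -8 0 0 0 2.5" --pt "-15 -8 0 0 0 2.5"

```text
clock: 19.0
tool_pos: [0.4732, -0.0177, 0.1584]
eef_rot: [[0.455, 0.891, -0.001], [0.891, -0.455, 0.0], [-0.0, -0.001, -1.0]]
contact_force: [-0.5, 0.3, -0.9]
grip_width: 0.488
grip_force: 25.1
```

servo_tool --pt "0 0 0 0 0 0" --pt "0 0 0 0 0 0" --pt "0 0 4 0 0 0" --pt "0 0 4 0 0 0" --pt "0 0 2 0 0 0" --pt "0 0 0 0 0 0" --pt "0 0 0 0 0 0" --pt "0 0 0 0 0 0"

```text
clock: 19.8
tool_pos: [0.4742, -0.0173, 0.1488]
eef_rot: [[0.453, 0.891, 0.0], [0.891, -0.453, -0.0], [0.0, 0.0, -1.0]]
contact_force: [0.3, -0.9, -0.6]
grip_width: 0.49
grip_force: 25.1
```

```bash
python3 plan.py .4745 -.0178 .14 63 1
python3 - <<'E'
from bench import optics
from h import *
fs={n:optics.grab_frame(n) for n in ("scene","top")}
for n in fs: np.savez(n+"6.npz",**fs[n])
crop(fs["scene"]["image"],235,165,80,60,10,"pics/s6.png")
E
```

```text
t 19.8 pos [ 0.4742 -0.0173  0.1488] yaw 63.1 q [-0.28  0.3   1.77 -0.    1.07  0.19]
[-0.3, 0.5, 8.8, 0.01, -0.0, 0.05]
```

View pics/s6.png

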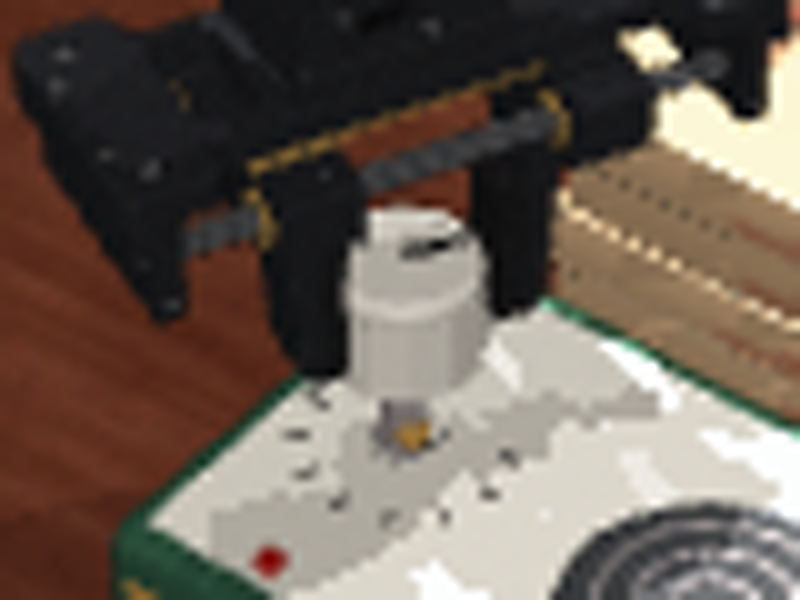

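The crop shows the knob (345–487, 205–400) held just above the shaft at (403,430), with the pointer toward the far finger along tool y. I check the lateral alignment by numbers.

Run:
```python
from h import *
f=np.load("scene6.npz"); im=f["image"].astype(int)
print(proj(f,[[.4742,-.0173,z] for z in (.172,.145,.127,.115)]).round(2).tolist())
g=im.mean(2).astype(int)
for r in range(194,214,1): print(r,*[f"{v:3d}" for v in g[r,266:288]])
```

```text
[[275.41, 190.57], [275.41, 198.18], [275.41, 203.13], [275.41, 206.37]]
194  22  19  24 101 185 175 165 168 168 169 168 168 166 179 184 181 135  96  18  20  19  23
195  24  18  24  91 179 192 190 192 182 184 192 193 192 189 173 151 148  89  17  20  19  23
196  22  20  20  54 152 168 177 189 197 199 194 187 176 161 150 143 142 130  54  26 102 109
197  22  21  18  31 153 142 164 161 165 167 164 162 155 165 147 143 143 133 151 194 194 194
198  22  22  18  33 154 158 169 168 168 168 164 164 164 163 148 142 142 146 195 195 195 194
199  23  21  21  31 153 159 168 168 169 169 164 163 164 164 147 143 142 149 230 194 194 195
200  23  22  18  32 154 158 168 168 169 167 164 163 164 164 149 142 146 209 231 230 195 195
201  22  21  19  32 154 158 169 168 168 168 164 164 164 163 147 143 145 178 231 231 229 194
202  23  22  22  86 153 158 168 168 169 169 163 164 163 163 149 144 171 194 196 231 230 195
203 102 110 194 175 154 158 169 168 168 168 164 164 163 164 150 172 194 194 194 197 230 195
204 106 194 194 194 184 167 175 168 169 169 163 164 173 181 195 195 195 194 195 195 194 195
205 146 104 195 195 194 194 192  95 123 125 123 143 194 194 195 194 194 194 195 194 167 168
206 194 194 195 194 195 195 192  95 106 110 108 127 169 194 169 195 193 167 167 168 167 167
207 194 195 195 194 167 165 135  96 106 106 104  98 168 167 168 169 195 194 168 168 167 168
208 195 195 193 168 168 165 105  96  93 108 110 108 165 108 167 168 167 168 167 168 167 167
209 195 195 194 168 168 167 135  96 105  92 103  62 110 167 167 168 167 167 168 168 167 167
210 194 194 194 168 168 167 137 147 119 109 107 151 167 168 167 167 167 167 166  86 128 168
211 150 194 167 167 168 168 168 167 137 167 167 168 168 167 168 167 168 167 167 166 131 212
212 150 195 194 167 168 168 167 167 167 167 167 168 168 167 170 210 167 170 212 213 212 212
213 195 195 193 167 168 167 167 168 167 168 168 168 167 170 212 213 211 166 213 213 212 212
```

The knob and shaft agree laterally to within about 1 mm. I lower and feel for it.

servo_tool --pt "0 0 4 0 0 0" --pt "0 0 3 0 0 0" --pt "0 0 2 0 0 0" --pt "0 0 2 0 0 0" --pt "0 0 2 0 0 0" --pt "0 0 1 0 0 0" --pt "0 0 0 0 0 0" --pt "0 0 0 0 0 0"

```text
clock: 20.7
tool_pos: [0.4742, -0.0173, 0.1348]
eef_rot: [[0.453, 0.891, 0.0], [0.891, -0.453, -0.0], [-0.0, 0.0, -1.0]]
contact_force: [0.3, 1.2, -1.5]
grip_width: 0.487
grip_force: 25.1
```

servo_tool --pt "0 0 1 0 0 0" --pt "0 0 1 0 0 0" --pt "0 0 1 0 0 0" --pt "0 0 1 0 0 0" --pt "0 0 1 0 0 0" --pt "0 0 0 0 0 0" --pt "0 0 0 0 0 0" --pt "0 0 0 0 0 0"

```text
clock: 21.5
tool_pos: [0.4741, -0.0174, 0.1296]
eef_rot: [[0.453, 0.891, -0.0], [0.891, -0.453, -0.0], [-0.0, -0.0, -1.0]]
contact_force: [0.0, -2.3, -1.4]
grip_width: 0.489
grip_force: 25.1
```

No vertical resistance 8 mm below the tip, so it is on the shaft. I lower a little more and let go.

servo_tool --pt "0 0 1 0 0 0" --pt "0 0 1 0 0 0" --pt "0 0 1 0 0 0" --pt "0 0 0 0 0 0" --pt "0 0 0 0 0 0" --pt "0 0 0 0 0 0" --pt "0 0 0 0 0 0" --pt "0 0 0 0 0 0"

```text
clock: 22.3
tool_pos: [0.4741, -0.0173, 0.1267]
eef_rot: [[0.453, 0.891, -0.0], [0.891, -0.453, -0.0], [-0.0, 0.0, -1.0]]
contact_force: [-1.1, -3.6, -0.8]
grip_width: 0.488
grip_force: 25.1
```

servo_tool --pt "0 0 0 0 0 0" --pt "0 0 0 0 0 0" --pt "0 0 0 0 0 0" --pt "0 0 0 0 0 0" --pt "0 0 0 0 0 0" --pt "0 0 0 0 0 0" --pt "0 0 0 0 0 0" --pt "0 0 0 0 0 0" --fingers 0.65

```text
clock: 23.1
tool_pos: [0.4742, -0.0173, 0.1267]
eef_rot: [[0.453, 0.891, 0.0], [0.891, -0.453, 0.0], [0.0, 0.0, -1.0]]
contact_force: [0.6, -1.1, 0.7]
grip_width: 0.657
grip_force: 0.0
```

servo_tool --pt "0 0 -5 0 0 0" --pt "0 0 -10 0 0 0" --pt "0 0 -15 0 0 0" --pt "0 0 -15 0 0 0" --pt "0 0 -10 0 0 0" --pt "0 0 -5 0 0 0" --pt "0 0 0 0 0 0" --pt "0 0 0 0 0 0"

```text
clock: 23.9
tool_pos: [0.4739, -0.0173, 0.1864]
eef_rot: [[0.453, 0.891, -0.001], [0.891, -0.453, 0.0], [-0.0, -0.001, -1.0]]
contact_force: [-0.4, -0.4, 0.4]
grip_width: 0.653
grip_force: 0.0
```

Run:
```python
from bench import optics,robot
from h import *
f=optics.grab_frame("scene"); np.savez("scene7.npz",**f)
print(robot.sense()["tool_pos"])
g=f["image"].astype(int).mean(2).astype(int)
print(proj(f,[[.4742,-.0173,z] for z in (.105,.117,.137,.149)]).round(2).tolist())
for r in range(182,216): print(r,*[f"{v:3d}" for v in g[r,262:290]])
```

```text
[ 0.47388658 -0.01722438  0.18620061]
[[275.41, 209.04], [275.41, 205.83], [275.41, 200.39], [275.41, 197.07]]
182  23  23  22  19  28  52  50  49  45  43  47  52  53  56  57  58  56  58  61  61  59  58  34  15  15  19  19  18
183  25  23  21  20  29  55  55  52  51  46  47  45  49  51  54  58  59  60  58  60  60  59  57  34  17  17  20  19
184  23  23  20  20  28  57  58  55  54  53  52  52  50  50  53  56  56  58  59  60  57  56  58  57  34  19  20  22
185  23  23  20  18  19  54  55  57  59  56  57  57  53  52  53  54  53  53  56  56  58  59  56  55  55  26  36  77
186  22  23  22  19  20  54  56  53  54  54  56  59  59  59  56  55  56  53  54  53  55  57  59  57  56  52  54  73
187  23  23  21  18  21  49  57  54  54  54  53  56  57  58  61  59  57  54  54  52  53  53  53  55  56  55  52  70
188  24  23  23  18  20  50  60  55  53  51  51  50  51  55  58  60  58  58  57  55  53  52  52  50  53  52  53  67
189  25  23  23  19  20  46  62  58  55  53  52  52  50  51  54  54  54  54  55  58  56  53  51  51  49  50  49  67
190  23  23  22  18  21  44  54  56  56  55  50  47  46  49  
[... 2254 characters left out ...]
 213
210 194 194 195 194 195 194 167 164 156 158 171 170 170 170 168 169 169 172 170 167 168 169 193 105 186 213 212 212
211 194 195 195 193 149 167 167 167 168 164 169 168 169 169 169 170 168 169 168 168 170 213 232 231 185 212 213 213
212 195 194 146 102 150 193 167 167 168 167 167 167 166 168 168 168 168 168 170 212 213 213 231 212 212 212 212 213
213 194 195 194 195 195 193 167 167 168 167 168 168 168 167 168 168 169 212 213 212 211 166 212 212 213 212 213 212
214 195 194 195 195 195 194 193 127 167 167 167 167 167 170 213 211 212 212 212 212 210 109 116 213 213 212 213 213
215 195 195 195 195 195 193  98 127 167 168 168 167 170 212 212 210 165 212 213 212 212 212 213 213 212 212 212 213
```

The knob's top ellipse is centred at about (274.5,197.5), which matches a top at z ≈ 0.149, so it is released and standing about 12 mm proud. I shut the fingers and press down.

servo_tool --pt "0.5 -0.5 0 0 0 0" --pt "0 0 0 0 0 0" --pt "0 0 0 0 0 0" --pt "0 0 0 0 0 0" --pt "0 0 0 0 0 0" --pt "0 0 0 0 0 0" --pt "0 0 0 0 0 0" --pt "0 0 0 0 0 0" --fingers 0

```text
clock: 24.75
tool_pos: [0.4739, -0.0166, 0.1867]
eef_rot: [[0.453, 0.891, 0.0], [0.891, -0.453, -0.0], [-0.0, 0.0, -1.0]]
contact_force: [0.8, -0.3, -0.1]
grip_width: 0.007
grip_force: 0.0
```

servo_tool --pt "0 0 10 0 0 0" --pt "0 0 12 0 0 0" --pt "0 0 8 0 0 0" --pt "0 0 4 0 0 0" --pt "0 0 2 0 0 0" --pt "0 0 0 0 0 0" --pt "0 0 1 0 0 0" --pt "0 0 1 0 0 0"

```text
clock: 25.55
tool_pos: [0.4745, -0.0169, 0.1494]
eef_rot: [[0.453, 0.891, 0.002], [0.891, -0.453, -0.001], [0.0, 0.002, -1.0]]
contact_force: [1.1, -1.5, 7.0]
grip_width: 0.006
grip_force: 3.4
```

servo_tool --pt "0 0 1 0 0 0" --pt "0 0 1 0 0 0" --pt "0 0 1 0 0 0" --pt "0 0 1 0 0 0" --pt "0 0 1 0 0 0" --pt "0 0 1 0 0 0" --pt "0 0 1 0 0 0" --pt "0 0 1 0 0 0"

```text
clock: 26.35
tool_pos: [0.4738, -0.0165, 0.1406]
eef_rot: [[0.453, 0.891, -0.0], [0.891, -0.453, 0.0], [0.0, -0.0, -1.0]]
contact_force: [-0.5, 0.4, 0.6]
grip_width: 0.006
grip_force: 0.0
```

servo_tool --pt "0 0 1 0 0 0" --pt "0 0 1 0 0 0" --pt "0 0 1 0 0 0" --pt "0 0 1 0 0 0" --pt "0 0 0.5 0 0 0" --pt "0 0 0.5 0 0 0" --pt "0 0 0 0 0 0" --pt "0 0 0 0 0 0"

```text
clock: 27.15
tool_pos: [0.4739, -0.0165, 0.1374]
eef_rot: [[0.453, 0.892, 0.0], [0.892, -0.453, -0.0], [-0.0, 0.001, -1.0]]
contact_force: [-8.0, 1.0, 20.2]
grip_width: 0.009
grip_force: 10.0
```

The push is solid at z = 0.137, which is fully home. I lift off and check.

servo_tool --pt "0 0 -5 0 0 0" --pt "0 0 -15 0 0 0" --pt "0 0 -30 0 0 0" --pt "0 0 -30 0 0 0" --pt "-20 0 -20 0 0 0" --pt "-30 0 0 0 0 0" --pt "-30 0 0 0 0 0" --pt "-20 0 0 0 0 0"

```text
clock: 27.95
tool_pos: [0.4278, -0.1069, 0.2357]
eef_rot: [[0.454, 0.891, 0.0], [0.891, -0.454, -0.0], [-0.0, 0.0, -1.0]]
contact_force: [0.5, 0.0, -0.3]
grip_width: 0.004
grip_force: 0.0
```

servo_tool --pt "-30 0 0 0 0 0" --pt "-30 0 0 0 0 0" --pt "-20 0 0 0 0 0" --pt "-10 0 0 0 0 0" --pt "0 0 0 0 0 0" --pt "0 0 0 0 0 0" --pt "0 0 0 0 0 0" --pt "0 0 0 0 0 0"

```text
clock: 28.75
tool_pos: [0.3881, -0.1854, 0.2357]
eef_rot: [[0.452, 0.892, 0.0], [0.892, -0.452, 0.0], [0.0, -0.0, -1.0]]
contact_force: [0.1, -0.8, 0.9]
grip_width: 0.006
grip_force: 0.0
```

Run:
```python
from bench import optics,robot
from h import *
f=optics.grab_frame("scene"); np.savez("scene8.npz",**f); t=optics.grab_frame("top"); np.savez("top8.npz",**t)
print(robot.sense()["tool_pos"])
g=f["image"].astype(int).mean(2).astype(int)
print(proj(f,[[.4742,-.0173,z] for z in (.105,.137,.149)]).round(2).tolist())
for r in range(192,218): print(r,*[f"{v:3d}" for v in g[r,262:290]])
c=proj(t,[[.4742,-.0173,.137]])[0]; u,v=(c-11).astype(int); g=t["image"].astype(int).mean(2).astype(int); print("top",c,u,v)
for r in range(v,v+22): print(*[f"{x:3d}" for x in g[r,u:u+22]])
```

```text
[ 0.38801718 -0.18555747  0.23573031]
[[275.41, 209.04], [275.41, 200.39], [275.41, 197.07]]
192  63  62  59  60  59  58  56  54  42  21  22  32  32  33  30  32  32  31  33  32  33  31  32  31  24  25  25  41
193  59  62  63  64  63  58  57  55  42  21  21  29  28  38  56  28  32  31  31  33  32  32  32  31  25  25  25  37
194  56  57  57  60  62  60  59  59  45  20  20  21  35  63  83  51  32  32  32  32  31  30  32  32  32  23  26  26
195  57  57  56  54  56  58  62  62  58  19  19  20  22  33  33  32  32  32  31  33  32  32  31  32  32  24  25  24
196  59  58  56  54  52  53  59  59  64  99  20  20  19  23  32  32  32  32  32  32  31  33  32  32  32  36  30  29
197  53  57  58  58  55  56  58 127 253 253 168  19  20  21  27  32  32  32  32  33  32  33  31  30  33  36  28  29
198  55  56  55  57  62  63 139 253 253 253 253  89  21  20  21  31  33  32  31  33  31  32  33  31  25  24  29  28
199  58  57  57  56  56  87 242 253 253 253 253 169  19  20  21  24  34  31  24  25  30  24  25  25  24  25  25  30
200  53  55  58  59  76 141 251 253 253 253 253 169  19  20  20  21  22  26  24
[... 3284 characters left out ...]
 219 232 231 221 232 238 238 238 238 238 238 238 238 238 238 238 238 238 233 215 228
236 235 238 235 224 228 236 238 238 238 238 238 238 238 238 238 238 238 237 226 206 230
238 238 238 237 232 220 230 237 238 238 238 238 238 238 238 238 238 237 228 210 212 233
238 237 235 232 233 218 217 230 237 238 238 238 238 238 238 238 237 229 204 198 227 237
237 232 225 222 231 219 203 213 225 233 237 238 238 238 237 232 222 199 188 217 230 230
236 227 218 230 236 233 222 206 194 212 221 224 225 227 226 207 177 173 209 231 225 214
237 235 234 237 238 238 236 229 209 190 177 170 170 181 196 196 200 213 232 238 233 224
238 238 238 238 238 237 233 233 232 223 211 202 195 199 215 229 228 227 236 238 238 236
```

```bash
python3 -c "
from bench import robot
print(robot.job_done())"
```

```text
the job is handed in; nothing more can be done
None
```

I drew the knob out of the gap with the hook, laid the hook back on the table, set the knob on the shaft and pressed it home (solid stop with the knob's top at z = 0.137), then handed the job in at about 29 s; the hand-in call returned no verdict.

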